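# Ready the pellet feeder: glass under the chute, dial to the mark

## Robot

A 6-joint arm with a two-finger parallel gripper is mounted at the origin on the work surface. World frame = base frame: x ahead of the robot, y to its left, z up, the work surface at z = 0. Lengths are in mm, angles in degrees, forces in N, time in s.
With the tool pointing down it reaches from about 300 to 850 mm from the base axis. Payload 4.2 kg.
Tool frame: the origin (TCP) lies midway between the tips of the shut fingers; the grasp point (between the pads) lies 19 mm behind it; z points along the fingers, y is the line along which they close (so a half turn about z gives the same grasp; the last joint's range is limited). The gripper opens to 91 mm and grips with 3 to 60 N. Pads are 32 mm wide; open, the fingers measure 118 mm over their backs; the gripper's body (76 mm by 178 mm) begins 60 mm behind the grasp point.
Start: joints at [-76.375, 18.312, 89.639, -0, 72.044, -1.146], TCP at [146.601, -556.014, 213.976] pointing down, gripper open.
Joint ranges: [-177.97, 177.97], [-48.28, 115.42], [12.27, 149.76], [-77.06, 257.06], [2.81, 150.46], [-146.56, 146.56]. Speed limits (degrees/s): [147.25, 147.25, 180, 180, 180, 180].

## Interface

Orientations are given as [roll, pitch, yaw] about the fixed x, y, z axes, in that order (R = Rz(yaw) Ry(pitch) Rx(roll)).
In Python, from workcell import env gives the robot as it stands.
- The arm moves only by the tool send_rows, never from a script. Its argument "steps" is a list that holds one entry, the list of rows, each a list of 5 numbers: the shift along the tool's x, y, z scaled (see below), then the turn about the tool's z scaled (see below), then the opening, from 0 (shut) to 1 (fully open). In form: [[[dx, dy, dz, yaw, fingers], ...]]. A call has 1 to 5 rows; each row shifts and turns the commanded pose from where the row before left it, along the tool's axes as they then stand; what a row does not reach is not made up. The controller multiplies each number of a shift by 0.04 m and each number of a turn by 0.12 rad. A row lasts 1/12 s, in which the tool goes at most 41.7 mm and 7.16 degrees, less where a joint would pass 70% of its speed; a pose out of reach is approached as far as the arm can. A call with a number of a shift or a turn outside -1 to 1 is refused whole. A call with a gripper value outside its range is refused whole. The fingers move at their own pace and stop on an object; "squeeze" is the grip in N (left out, the last holds). Time passes only in rows, so rows that do not move let the fingers close. It gives the time, the measured TCP pose, the force, the opening and the grip force at its end, in the units of the state.
- env.state(): the state, without advancing time (a new reading comes with each control period).
- env.grab_frame(name): name is "side" or "top" or "wrist"; returns a dict with "pixels" (384x512x3 uint8, red, green, blue), "depth" (384x512 float32, mm along the optical axis (not along the pixel's ray), 0 where there is no reading), "intrinsics" (3x3 intrinsics, pixels), "cam_to_world" (4x4, takes a point from camera to world coordinates). Camera axes: x right, y down, z forward; pixel columns grow to the right and rows downward; lengths in mm; the calibration is good to about 2 mm. The wrist camera is an equidistant fisheye: a pixel r from the principal point sees the ray r / f radians off the axis. A picture is of the moment at which its call begins.
- env.job_done(): hands the job in; it is judged then, once.
The state is a dict: "time_s": time; "qpos": joint angles; "qvel": joint speeds; "effort": joint torques, N m; "ee_pos": TCP position; "ee_rot": TCP orientation; "force": force on the tool from outside, world axes, zero at the start; "torque": the same for the moment, N m; "gripper_width": finger opening in mm; "gripper_force": force on a finger pad.
Only numpy, scipy, OpenCV 4.12 (cv2) and the standard library are available. Lean on these libraries where they do the work, as an engineer would, in place of code of your own. Each camera call takes 0.05 s, during which the arm holds its last target. There are 200 camera calls.

## Task

Slide the wide squat glass beaker along the bench, without lifting it, right into the bay under the pelletiser's chute until it touches or almost touches the stop; it is thin glass, so push gently and never with more than about a kilogram's force. Then turn the dial on the control box clockwise until its pointer stands at the raised tooth of the set-point ring, and do not turn the feed up before the beaker is in place. Leave the other things on the bench where they are.

Things in the scene. Friction and masses are not known exactly. Their poses are not given: they have to be found in the camera images.
- beaker: wide squat empty beaker of clear thin glass, 90 mm outer diameter, 85 mm tall, wall 3 mm, about 0.2 kg; stands loose and upright on the bench. Too wide to be gripped across, breaks above about 10 N. Origin: centre of its underside, z up.
- station: fixed grey and blue pelletiser, 300 mm tall and 280 mm wide from y = +80 mm on, with a collecting bay at its foot. Origin: on the bench, where the beaker's origin is when it touches the stop centrally. The bay opens to -y; the beaker slides in along +y. Side rails 18 mm high, inner faces at x = -52 and +52 mm from y = -40 to +45, flaring to +-75 mm at y = -80.
- stop (a point): middle of the stop's face at bench level: a steel plate 124 mm wide, 50 mm high across the bay's end, facing the station's -y, 45 mm from the station's origin.
- chute_mouth (a point): lowest edge of the sloping chute's mouth, 15 mm beyond the station's origin and 115 mm above the bench; the chute, 58 mm wide, rises from here to the machine. Nothing overhangs the bay before it.
- console: fixed grey control box, 150 mm (x) by 140 mm (y), 50 mm tall, with the feed dial at the middle of its top. Origin: centre of its underside. Its -x side faces the robot.
- dial (a joint): angle in rad of the feed dial, a black knob: 0 = pointer towards the console's -x, grows clockwise seen from above, range 0 to 3.14. Stays where it is left.
- dial_axis (a point): point on the dial's vertical axis at the height to grip, 31 mm above the box's top. The grip is an upright bar 58 mm long, 16 mm thick, its top 43 mm above the box's top, on a disc of 64 mm diameter and 12 mm height. The bar lies along this point's x axis, which turns with the dial; the pointer is on its -x end.
- dial_pointer (a point): tip of the dial's pointer (nose with white line on the disc), 43 mm from the dial's axis, 12 mm above the box's top; turns with the dial.
- set_mark (a point): where the pointer's tip must come: 43 mm from the dial's axis, at the inner end of the one raised white tooth (22 x 8 mm, 12 mm high, pointing radially) on the flat dark set-point ring round the dial. The ring does not turn during the task.
- tall_beaker: bystander: narrow tall glass beaker, 48 mm diameter, 95 mm tall, loose. Origin: centre of its underside.
- jar: bystander: white plastic jar, 64 mm diameter, 85 mm tall, loose. Origin: centre of its underside.
- core: bystander: cardboard winding core standing on end, 66 mm diameter, 100 mm tall, loose. Origin: centre of its underside.
There are look-alikes about, which are no part of the job. Several things have the shape of the console; the one meant has the colours described above.

How it is judged:
By the outcome, as a careful person would: the job done as asked, in the order asked, and still so for the second after the job is handed in, with the robot touching nothing.
It also fails if it takes over 70 s, if anything falls off the work surface, if the arm or the gripper's body presses on something with over 40 N, if the wrist force passes 120 N, or if a joint passes its speed limit or range.

## Working session

There is one attempt and no reset: what is moved stays moved. The work goes in short steps, Python scripts to look and compute and a tool call to move; the robot and the scene stay as the last step left them, time stands still between calls to the robot, and variables do not carry over. Pictures are saved under pics/ and viewed, at most 10 in all, crops included, and the job is handed in when it is done.

Besides the shell and the picture viewer there is one more tool, called after ">>>" as name([rows], argument=value, ...), one row to a line, values as JSON. send_rows: Moves the arm, as the interface text tells. Shifts and turns lie within -1 to 1; 1 stands for 0.04 m of shift or 0.12 rad of turn. Its arguments: {"type":"object","properties":{"steps":{"type":"array"},"squeeze":{"type":"number"}},"required":["steps"]}

```bash
mkdir -p pics; cat > h.py <<'E'
import numpy as np, cv2
from workcell import env
def grab(n):
    f=env.grab_frame(n); np.savez(f'{n}.npz',**f); return f
def load(n): return dict(np.load(f'{n}.npz'))
def ray(f,u,v):
    K=f['intrinsics'];T=f['cam_to_world'];d=T[:3,:3]@np.array([(u-K[0,2])/K[0,0],(v-K[1,2])/K[1,1],1]);return T[:3,3],d
def plane(f,u,v,z):
    o,d=ray(f,u,v);return o+d*(z-o[2])/d[2]
def cloud(f):
    K=f['intrinsics'];T=f['cam_to_world'];v,u=np.mgrid[:384,:512];d=f['depth']
    P=np.stack([(u-K[0,2])/K[0,0]*d,(v-K[1,2])/K[1,1]*d,d],-1)@T[:3,:3].T+T[:3,3];P[d==0]=np.nan;return P
def proj(f,p):
    T=f['cam_to_world'];c=T[:3,:3].T@(np.array(p)-T[:3,3]);return (f['intrinsics']@(c/c[2]))[:2]
E
python3 - <<'E'
from h import *
im=[]
for n in('top','side'):
    f=grab(n);print(n,f['intrinsics'].round(1).tolist(),f['cam_to_world'].round(3).tolist())
    cv2.imwrite(f'pics/{n}0.png',cv2.resize(f['pixels'][...,::-1],(800,600),interpolation=cv2.INTER_CUBIC))
print(env.state())
E
```

```text
top [[395.8, 0.0, 257.0], [0.0, 395.8, 189.9], [0.0, 0.0, 1.0]] [[-0.005, -0.998, 0.065, 360.274], [-1.0, 0.005, -0.009, -132.482], [0.009, -0.065, -0.998, 1266.087], [0.0, 0.0, 0.0, 1.0]]
side [[430.9, 0.0, 252.8], [0.0, 430.9, 192.9], [0.0, 0.0, 1.0]] [[-0.76, -0.391, 0.519, -93.015], [-0.65, 0.453, -0.61, 544.083], [0.004, -0.801, -0.599, 732.635], [0.0, 0.0, 0.0, 1.0]]
{'time_s': 0.1, 'qpos': array([-7.63757790e+01,  1.83497967e+01,  8.97001364e+01, -1.41389678e-03,
        7.20435520e+01, -1.14554020e+00]), 'qvel': array([-0.06520059, -0.07100337, -0.10320742,  0.08800439, -0.13498876,
        0.0855247 ]), 'effort': array([-2.67439955e-04, -4.13333845e+01, -2.32509398e+01,  7.28848251e-02,
        4.22255835e-02, -5.53639848e-05]), 'ee_pos': array([ 146.47775733, -555.56069198,  213.18123826]), 'ee_rot': array([-1.79906507e+02, -5.24920631e-04,  1.47701978e+01]), 'force': array([ 0.0112485 ,  0.38054015, -0.15684286]), 'torque': array([ 0.05872316, -0.01586935,  0.03077325]), 'gripper_force': 0.0, 'gripper_width': 91.15229185125337}
```

View pics/top0.png

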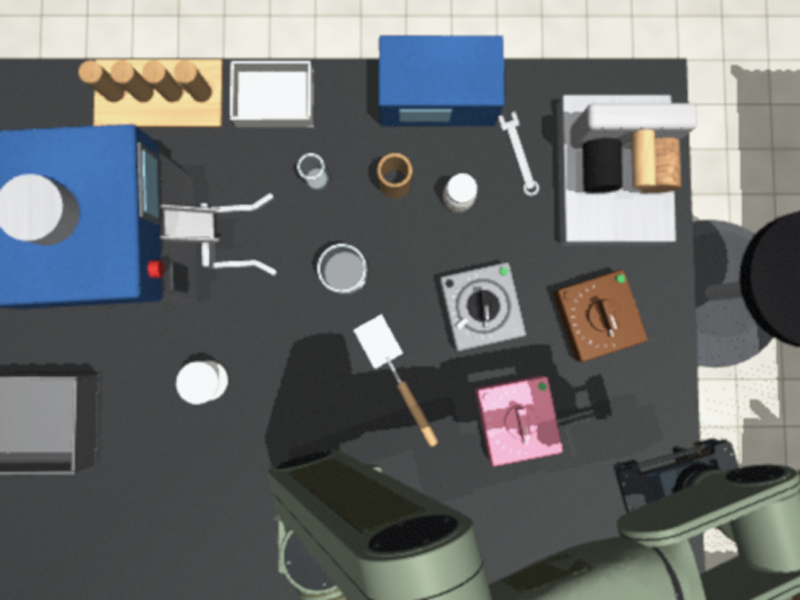

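View pics/side0.png

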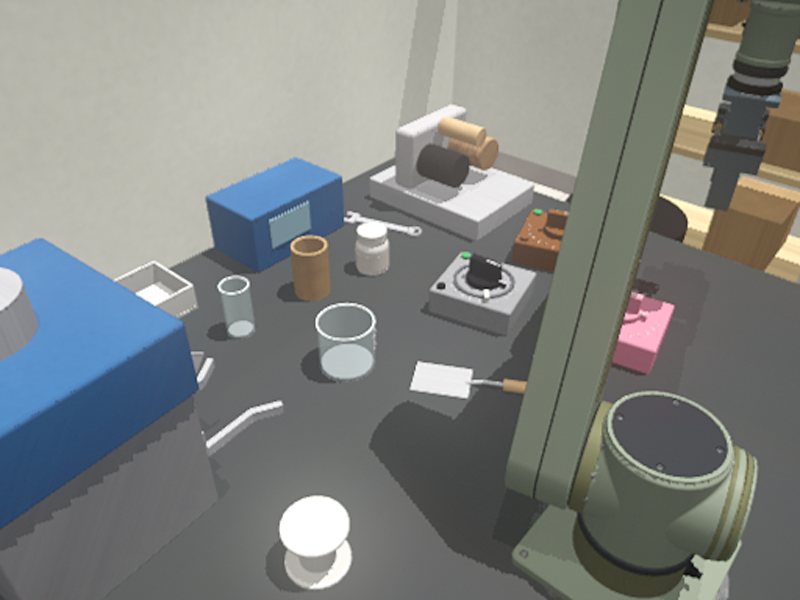

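The top view shows these candidates, with pixels in the 800x600 view:
- **Console:** grey box (482,305), brown box (602,315), pink box (520,420). The grey one fits the description.
- **Beaker:** wide one (342,268), narrow tall one (312,170). I want the wide one.
- **Station:** blue/grey machine with rails (70,215), blue box (440,80). It's the one with the rails, which opens to the right (-y).

Next is a close crop to check the choice, plus measurements.

```bash
python3 - <<'E'
from h import *
t=load('top');s=load('side')
c=lambda f,u0,v0,w,h,W,H:cv2.resize(f['pixels'][v0:v0+h,u0:u0+w,::-1],(W,H),interpolation=cv2.INTER_CUBIC)
a=np.hstack([c(t,275,160,66,66,400,400),c(s,270,155,80,80,400,400)])
b=np.hstack([c(t,90,110,160,80,400,200),c(s,190,180,80,40,400,200)])
cv2.imwrite('pics/crop1.png',np.vstack([a,b]))
P=cloud(t)
for n,(u,v) in dict(boxtop=(298,182),boxtop2=(322,212),knob=(311,197),beakin=(219,172),rimL=(203,171),railA=(150,133),railAend=(173,125),railB=(150,168),railBend=(174,174),stop=(132,160),chute=(120,142)).items(): print(n,P[v,u].round(0))
# grey box top mask by height
m=(abs(P[...,2]-50)<8)&(P[...,1]>-480)&(P[...,1]<-200)&(P[...,0]<520)
m=m.astype(np.uint8);n,l,st,ce=cv2.connectedComponentsWithStats(m);
for i in range(1,n):
    if st[i,4]>200:
        r=cv2.minAreaRect(np.argwhere(l==i)[:,::-1].astype(np.float32));print(st[i],ce[i],r,[plane(t,*p,50)[:2].round(1) for p in cv2.boxPoints(r)],np.median(P[l==i][:,2]))
E
```

```text
boxtop [ 463. -270.   53.]
boxtop2 [ 370. -342.   52.]
knob [ 415. -304.   91.]
beakin [501. -22.  -1.]
rimL [504.  29.   2.]
railA [623. 195.  23.]
railAend [650. 124.  16.]
railB [512. 194.  19.]
railBend [493. 119.  16.]
stop [533. 241.  54.]
chute [572. 247. 146.]
[ 282  168   55   56 1818] [309.13916392 195.46094609] ((309.039306640625, 195.33706665039062), (48.64461135864258, 45.49657440185547), 77.00537872314453) [array([ 479.5, -218.9]), array([ 510.7, -356.5]), array([ 364.1, -387.8]), array([ 333.5, -251.1])] 50.05670046483101
[ 306  241   54   57 1901] [332.60441873 268.61441347] ((332.7308044433594, 268.65386962890625), (49.81350326538086, 45.89117431640625), 78.69007110595703) [array([ 258.6, -290. ]), array([ 285.1, -428.3]), array([ 137.5, -455. ]), array([ 111.5, -317.7])] 49.906526220996966
```

View pics/crop1.png

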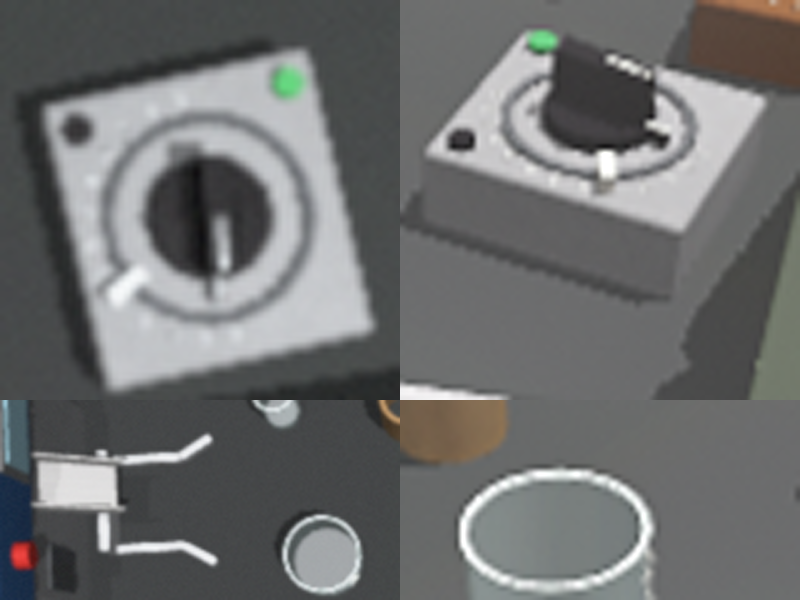

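The crop confirms the grey box. Its pointer is at crop (215,297), on the robot side, and the white tooth is at crop (125,287), so the turn is clockwise from above. The bottom strip shows the rails, stop tab and chute, and the beaker rim. Now to measure these precisely.

```bash
cat > m.py <<'E'
from h import *
def tri(a,ua,b,ub):
    o1,d1=ray(a,*ua);o2,d2=ray(b,*ub);d1/=np.linalg.norm(d1);d2/=np.linalg.norm(d2)
    A=np.stack([d1,-d2],1);k=np.linalg.lstsq(A,o2-o1,rcond=None)[0];p,q=o1+k[0]*d1,o2+k[1]*d2;return (p+q)/2,np.linalg.norm(p-q)
def white(f,u0,v0,w,h,thr):
    m=np.zeros((384,512),bool);m[v0:v0+h,u0:u0+w]=f['pixels'][v0:v0+h,u0:u0+w].min(-1)>thr;return m
E
python3 - <<'E'
from m import *
t=load('top');s=load('side')
def rim(f,u0,v0,w,h,thr):
    m=white(f,u0,v0,w,h,thr).astype(np.uint8);c,_=cv2.findContours(m,0,1);p=np.vstack([x for x in c if len(x)>5]);p=cv2.convexHull(p);return cv2.fitEllipse(p),m.sum()
for thr in(150,180):
    try:
        a,na=rim(t,198,150,42,42,thr);b,nb=rim(s,198,190,46,32,thr);print('rim',thr,a,na,b,nb);p=tri(t,a[0],s,b[0]);print(p)
        print('at z85',plane(t,*a[0],85),plane(s,*b[0],85), 'diam', [np.linalg.norm(plane(t,a[0][0]+x/2,a[0][1],85)-plane(t,a[0][0]-x/2,a[0][1],85)) for x in a[1]])
    except Exception as e: print(e)
# tooth
mt=white(t,289,202,14,12,225);ms=white(s,305,184,8,11,200)
ct=np.argwhere(mt).mean(0)[::-1];cs=np.argwhere(ms).mean(0)[::-1];print('tooth',ct,mt.sum(),cs,ms.sum(),tri(t,ct,s,cs),plane(t,*ct,62))
print('pointer',plane(t,310.5,208.5,62))
# rails
P=cloud(t);Z=P[...,2];g=t['pixels'].min(-1)
for nm,(u0,v0,w,h) in dict(A=(140,128,22,9),B=(140,164,22,9)).items():
    m=np.zeros_like(Z,bool);m[v0:v0+h,u0:u0+w]=g[v0:v0+h,u0:u0+w]>150
    q=np.argwhere(m)[:,::-1]; w=np.array([plane(t,*x,18) for x in q]);l=cv2.fitLine(w[:,:2].astype(np.float32),2,0,.01,.01).ravel();print(nm,m.sum(),l.round(3),w[:,1].min(),w[:,1].max(),np.nanmedian(Z[m]))
    print(np.degrees(np.arctan2(l[1],l[0])))
E
```

```text
rim 150 ((218.87417602539062, 171.58349609375), (30.607789993286133, 32.72134017944336), 122.70207977294922) 623 ((222.74252319335938, 208.05612182617188), (29.043581008911133, 42.07693862915039), 101.29684448242188) 259
(array([491.99551809, -29.51511973,  76.58107291]), np.float64(3.6567240250743804))
at z85 [492.49059334 -29.09282065  85.        ] [482.87183558 -23.05415111  85.        ] diam [np.float64(91.65422758912236), np.float64(97.98320001524395)]
rim 180 ((218.6908721923828, 171.4508514404297), (30.20758628845215, 31.497478485107422), 131.53660583496094) 127 ((221.25563049316406, 207.2185516357422), (28.33123016357422, 38.574188232421875), 92.79557800292969) 194
(array([493.37834231, -28.16829017,  79.01141315]), np.float64(0.47624597079499326))
at z85 [492.89250529 -28.5435125   85.        ] [487.79471184 -23.04354586  85.        ] diam [np.float64(90.45706692772146), np.float64(94.31966923537361)]
tooth [295.66666667 206.33333333] 15 [308.85185185 188.14814815] 27 (array([ 390.30449954, -259.60036121,   57.37394512]), np.float64(5.75959214014389)) [ 387.78203868 -260.67780699   62.        ]
pointer [ 380.96595205 -305.77799615   62.        ]
A 84 [ 6.50000e-02 -9.98000e-01  6.24908e+02  1.94309e+02] 160.9621389707864 227.67878721214575 17.389597230540062
-86.276955
B 81 [ 4.10000e-02 -9.99000e-01  5.10935e+02  1.93058e+02] 159.7560690759308 226.0783643865901 17.46376727765619
-87.634705
```

```bash
python3 - <<'E'
from m import *
t=load('top');P=cloud(t);g=t['pixels'].min(-1)
print('stop rows');
for v in range(154,172,2):
    r=[(u,int(g[v,u]),*P[v,u].round(0).astype(int)) for u in range(127,140) if P[v,u,2]==P[v,u,2]]
    print(v,[(x[0],x[1],x[3],x[4]) for x in r])
m=(g>130);m[:,:160]=0;m[:,190:]=0;m[:115]=0;m[180:]=0
q=np.argwhere(m)[:,::-1];
for nm,k in dict(A=q[q[:,1]<145],B=q[q[:,1]>150]).items():
    w=np.array([plane(t,*x,18) for x in k]);i=w[:,1].argmin();print('flare end',nm,k[i],w[i],w[w[:,1]<w[i,1]+4].mean(0))
# blue machine front top edge, z300
w=P[(abs(P[...,2]-300)<6)&(P[...,1]>200)];print('front z300',np.percentile(w[:,1],1),w[:,0].min(),w[:,0].max())
for lo in range(440,700,30):
    k=w[(w[:,0]>lo)&(w[:,0]<lo+30)]; print(lo, k[:,1].min().round(1) if len(k) else None,end=' ')
b=P[205:240,225:262].reshape(-1,3);print('shovel',np.nanmax(b[:,2]))
E
```

```text
stop rows
154 [(127, 100, np.int64(231), np.int64(133)), (128, 103, np.int64(227), np.int64(136)), (129, 111, np.int64(225), np.int64(133)), (130, 120, np.int64(222), np.int64(133)), (131, 126, np.int64(220), np.int64(132)), (132, 128, np.int64(217), np.int64(131)), (133, 121, np.int64(215), np.int64(128)), (134, 111, np.int64(212), np.int64(128)), (135, 111, np.int64(209), np.int64(128)), (136, 117, np.int64(205), np.int64(132)), (137, 124, np.int64(204), np.int64(128)), (138, 119, np.int64(239), np.int64(-3)), (139, 104, np.int64(235), np.int64(1))]
156 [(127, 63, np.int64(273), np.int64(1)), (128, 79, np.int64(271), np.int64(-2)), (129, 159, np.int64(266), np.int64(3)), (130, 215, np.int64(249), np.int64(48)), (131, 220, np.int64(245), np.int64(50)), (132, 206, np.int64(241), np.int64(52)), (133, 158, np.int64(239), np.int64(48)), (134, 99, np.int64(238), np.int64(43)), (135, 88, np.int64(239), np.int64(29)), (136, 87, np.int64(239), np.int64(21)), (137, 78, np.int64(239), np.int64(8)), (138, 65, np.int64(239), np.int64(-3)), (139, 60, np.int64(234), np.int64(5))]
158 [(127, 63, n
[... 3333 characters left out ...]
.int64(256), np.int64(1)), (133, 126, np.int64(244), np.int64(30)), (134, 92, np.int64(241), np.int64(32)), (135, 95, np.int64(238), np.int64(30)), (136, 143, np.int64(238), np.int64(20)), (137, 199, np.int64(237), np.int64(12)), (138, 220, np.int64(232), np.int64(20)), (139, 214, np.int64(230), np.int64(14))]
flare end A [174 126] [646.65092003 119.84619585  18.        ] [648.27255157 121.98103557  18.        ]
flare end B [176 174] [492.88639499 112.24936847  18.        ] [494.48493147 114.36695182  18.        ]
front z300 272.9426548404748 415.8298294176285 702.6452546639628
440 267.6 470 269.2 500 270.9 530 271.9 560 271.5 590 275.4 620 277.3 650 278.5 680 280.4 shovel 16.741714307098164
```

```bash
cat > plan.py <<'E'
# rows from the present pose (or given) to x,y,z,yaw in n rows, rounded
from h import *
import sys
def plan(x,y,z,yaw,n,fing,start=None):
    if start is None:
        s=env.state();start=[*s['ee_pos'],s['ee_rot'][2]]
    p=np.array(start[:3],float);a=np.radians(start[3]);rows=[]
    g=np.array([x,y,z]);A=np.radians(yaw)
    for k in range(n):
        d=(g-p)/(n-k);w=(A-a)/(n-k);c,s_=np.cos(a),np.sin(a)
        r=np.round([(c*d[0]+s_*d[1])/40,(s_*d[0]-c*d[1])/40,-d[2]/40,-w/.12],3)
        rows.append([*r.tolist(),fing]);q=r*[40,40,40,.12]
        p=p+[c*q[0]+s_*q[1],s_*q[0]-c*q[1],-q[2]];a-=q[3]
    for i in range(0,n,5): print(str(rows[i:i+5]).replace(' ',''))
    return [*p,np.degrees(a)]
E
python3 - <<'E'
from plan import *
e=plan(472,-85,190,70,17,.77);print(e)
plan(472,-85,35,70,5,.77,e)
E
```

```text
[[0.639,-0.547,0.034,-0.473,0.77],[0.669,-0.51,0.034,-0.472,0.77],[0.697,-0.471,0.034,-0.473,0.77],[0.723,-0.431,0.034,-0.472,0.77],[0.746,-0.389,0.034,-0.473,0.77]]
[[0.767,-0.346,0.034,-0.472,0.77],[0.785,-0.302,0.034,-0.473,0.77],[0.801,-0.257,0.034,-0.472,0.77],[0.814,-0.212,0.034,-0.473,0.77],[0.825,-0.165,0.034,-0.472,0.77]]
[[0.833,-0.118,0.034,-0.473,0.77],[0.839,-0.071,0.034,-0.472,0.77],[0.841,-0.023,0.034,-0.473,0.77],[0.841,0.025,0.034,-0.472,0.77],[0.839,0.072,0.035,-0.473,0.77]]
[[0.833,0.119,0.034,-0.472,0.77],[0.825,0.167,0.035,-0.473,0.77]]
[np.float64(471.9982950385016), np.float64(-85.01833365353394), np.float64(189.98123826102804), np.float64(70.00103741513455)]
[[0.0,-0.0,0.775,0.0,0.77],[0.0,-0.0,0.775,0.0,0.77],[0.0,-0.0,0.775,0.0,0.77],[0.0,-0.0,0.775,0.0,0.77],[0.0,-0.0,0.775,0.0,0.77]]
```

>>> send_rows([
  [[0.64,-0.55,0.03,-0.47,0.77],[0.67,-0.51,0.03,-0.47,0.77],[0.7,-0.47,0.03,-0.47,0.77],[0.72,-0.43,0.03,-0.47,0.77],[0.75,-0.39,0.03,-0.47,0.77]],
])

```text
time_s: 0.52
ee_pos: [243.0, -416.0, 207.5]
ee_rot: [-180.0, -0.0, 31.0]
force: [0.0, 0.3, -0.3]
gripper_width: 69.8
gripper_force: 0.0
```

>>> send_rows([
  [[0.77,-0.35,0.03,-0.47,0.77],[0.79,-0.3,0.03,-0.47,0.77],[0.8,-0.26,0.03,-0.47,0.77],[0.81,-0.21,0.03,-0.47,0.77],[0.83,-0.17,0.03,-0.47,0.77]],
])

```text
time_s: 0.93
ee_pos: [339.1, -277.4, 201.7]
ee_rot: [-180.0, 0.0, 47.2]
force: [0.9, -1.2, 0.1]
gripper_width: 70.0
gripper_force: 0.0
```

>>> send_rows([
  [[0.83,-0.12,0.03,-0.47,0.77],[0.84,-0.07,0.03,-0.47,0.77],[0.84,-0.02,0.03,-0.47,0.77],[0.84,0.03,0.03,-0.47,0.77],[0.84,0.07,0.03,-0.47,0.77]],
])

```text
time_s: 1.35
ee_pos: [435.5, -139.5, 195.7]
ee_rot: [-180.0, 0.0, 63.4]
force: [0.5, -0.1, -0.1]
gripper_width: 70.1
gripper_force: 0.0
```

>>> send_rows([
  [[0.83,0.12,0.03,-0.47,0.77],[0.83,0.17,0.03,-0.47,0.77],[0,0,0,0,0.77],[0,0,0,0,0.77]],
])

```text
time_s: 1.68
ee_pos: [474.0, -84.7, 193.0]
ee_rot: [-179.9, 0.0, 69.9]
force: [-1.4, -0.6, 0.1]
gripper_width: 70.3
gripper_force: 0.0
```

```bash
python3 - <<'E'
from plan import *
f=grab('wrist');cv2.imwrite('pics/w1.png',f['pixels'][...,::-1]);print(f['intrinsics'].round(1).tolist())
s=env.state();print(s['time_s'],s['ee_pos'],s['ee_rot'],s['gripper_width'],s['force'])
plan(472,-85,32,70,5,.77)
E
```

```text
[[297.3, 0.0, 253.8], [0.0, 297.3, 190.9], [0.0, 0.0, 1.0]]
1.7333 [473.37970158 -85.59412099 193.05489064] [-1.79923950e+02  4.86904069e-02  6.97678350e+01] 70.31066217322207 [ 0.12736625 -0.64008335  1.15303145]
[[0.0,-0.008,0.805,-0.007,0.77],[0.001,-0.007,0.805,-0.007,0.77],[0.0,-0.007,0.805,-0.007,0.77],[0.001,-0.008,0.806,-0.006,0.77],[0.0,-0.007,0.805,-0.007,0.77]]
```

View pics/w1.png

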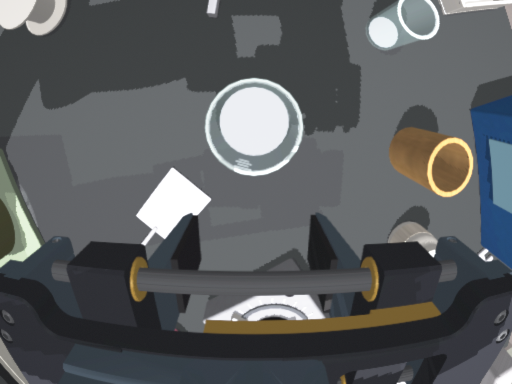

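The wrist view shows the beaker rim centred at (254,126), ahead of and midway between the fingertips (188,220) and (320,220). The path down is clear, with the spatula blade at (173,205) outside the fingers. I'll check the position by ray, then descend.

```bash
cat >> h.py <<'E'
def wray(f,u,v,z):
    K=f['intrinsics'];T=f['cam_to_world'];x,y=(u-K[0,2])/K[0,0],(v-K[1,2])/K[1,1];r=np.hypot(x,y)
    d=T[:3,:3]@np.array([x/r*np.sin(r),y/r*np.sin(r),np.cos(r)]);o=T[:3,3];return o+d*(z-o[2])/d[2]
E
python3 - <<'E'
from h import *
f=load('wrist')
q=np.array([wray(f,*p,85) for p in [(206,126),(302,126),(254,79),(254,175),(288,160),(220,92)]]);print(q.round(1))
A=np.c_[2*q[:,:2],np.ones(6)];c=np.linalg.lstsq(A,(q[:,:2]**2).sum(1),rcond=None)[0];print(c[:2],np.sqrt(c[2]+c[0]**2+c[1]**2))
E
```

```text
[[453.2 -12.1  85. ]
 [537.7 -43.1  85. ]
 [510.4  13.2  85. ]
 [479.1 -72.4  85. ]
 [514.6 -69.6  85. ]
 [477.   12.9  85. ]]
[494.57565838 -29.30661665] 45.32774008243578
```

>>> send_rows([
  [[-0.1,0,0.8,0,0.77],[0,0,0.8,0,0.77],[0,0,0.8,0,0.77],[0,0,0.8,0,0.77],[0,0,0.8,0,0.77]],
])

```text
time_s: 2.15
ee_pos: [471.4, -91.0, 32.6]
ee_rot: [180.0, 0.0, 69.6]
force: [0.3, -0.8, -0.7]
gripper_width: 70.2
gripper_force: 0.0
```

```bash
python3 - <<'E'
from plan import *
h=lambda B,a:(B[0]-44.3*np.cos(np.radians(a)),B[1]-44.3*np.sin(np.radians(a)))
e=plan(477.4,-74.6,32,70,4,.77);e=plan(*h((495,-26.5),70),32,70,5,.77,e);print('diag');e=plan(*h((575,65),70),32,70,20,.77,e);print(e)
E
```

```text
[[0.109,-0.001,0.004,-0.016,0.77],[0.109,-0.001,0.003,-0.016,0.77],[0.109,-0.0,0.004,-0.016,0.77],[0.11,-0.0,0.003,-0.016,0.77]]
[[0.035,0.0,0.0,-0.0,0.77],[0.034,0.0,0.0,-0.0,0.77],[0.035,0.001,0.0,-0.0,0.77],[0.034,0.0,0.0,-0.0,0.77],[0.035,0.001,0.0,-0.0,0.77]]
diag
[[0.142,0.055,0.0,-0.0,0.77],[0.142,0.055,0.0,-0.0,0.77],[0.142,0.055,0.0,-0.0,0.77],[0.142,0.055,0.0,-0.0,0.77],[0.142,0.055,0.0,-0.0,0.77]]
[[0.142,0.055,0.0,-0.0,0.77],[0.142,0.055,0.0,-0.0,0.77],[0.141,0.055,0.0,-0.0,0.77],[0.142,0.055,0.0,-0.0,0.77],[0.141,0.055,0.0,-0.0,0.77]]
[[0.142,0.055,0.0,-0.0,0.77],[0.141,0.055,0.0,-0.0,0.77],[0.142,0.055,0.0,-0.0,0.77],[0.141,0.055,0.0,-0.0,0.77],[0.142,0.054,0.0,-0.0,0.77]]
[[0.141,0.055,0.0,-0.0,0.77],[0.142,0.054,0.0,-0.0,0.77],[0.141,0.055,0.0,-0.0,0.77],[0.142,0.054,0.0,-0.0,0.77],[0.141,0.055,0.0,-0.0,0.77]]
[np.float64(559.8451506721456), np.float64(23.352320235488826), np.float64(32.00530907550452), np.float64(69.99873113646487)]
```

>>> send_rows([
  [[0.11,0,0,-0.02,0.77],[0.11,0,0,-0.02,0.77],[0.11,0,0,-0.02,0.77],[0.1,0,0,-0.01,0.77]],
])

```text
time_s: 2.48
ee_pos: [480.1, -73.7, 35.6]
ee_rot: [179.8, -0.0, 70.2]
force: [0.8, 0.1, -0.4]
gripper_width: 70.4
gripper_force: 0.0
```

>>> send_rows([
  [[0.03,0,0,0,0.77],[0.03,0,0,0,0.77],[0.03,0,0,0,0.77],[0.04,0,0,0,0.77],[0.05,0,0,0,0.77]],
])

```text
time_s: 2.9
ee_pos: [480.8, -66.8, 33.9]
ee_rot: [180.0, 0.0, 70.2]
force: [-0.4, -1.2, 1.2]
gripper_width: 70.0
gripper_force: 1.1
```

>>> send_rows([
  [[0.08,0.02,0,0,0.77],[0.1,0.04,0,0,0.77],[0.12,0.05,0,0,0.77],[0.13,0.05,0,0,0.77],[0.14,0.055,0,0,0.77]],
])

```text
time_s: 3.32
ee_pos: [496.9, -47.8, 33.5]
ee_rot: [-180.0, 0.0, 70.2]
force: [-1.2, -0.9, 2.9]
gripper_width: 70.4
gripper_force: 1.3
```

```bash
cat > beak.py <<'E'
from m import *
# beaker rim centre from top view: white ring near the guess
def beak(gx,gy,thr=170,save=None):
    t=grab('top');u,v=proj(t,(gx,gy,85)).round().astype(int)
    m=white(t,u-19,v-19,38,38,thr).astype(np.uint8)
    if save: cv2.imwrite(save,cv2.resize(t['pixels'][v-45:v+45,max(u-75,0):u+75,::-1],(750,450),interpolation=cv2.INTER_CUBIC))
    c,_=cv2.findContours(m,0,1);p=cv2.convexHull(np.vstack([x for x in c if len(x)>3]));e=cv2.fitEllipse(p)
    return plane(t,*e[0],85)[:2].round(1),np.round(e[1],1)
E
python3 - <<'E'
from beak import *
s=env.state();x,y=s['ee_pos'][:2];a=np.radians(s['ee_rot'][2]);g=(x+44.3*np.cos(a),y+44.3*np.sin(a));print(s['ee_pos'],s['force'],g);print(beak(*g,save='pics/b1.png'))
E
```

```text
[496.86613317 -47.75132217  33.48834136] [-1.17923222 -0.94965005  2.86702191] (np.float64(511.8817216185135), np.float64(-6.073725032462235))Traceback (most recent call last):
  File "<stdin>", line 2, in <module>
  File "beak.py", line 7, in beak
    c,_=cv2.findContours(m,0,1);p=cv2.convexHull(np.vstack([x for x in c if len(x)>3]));e=cv2.fitEllipse(p)
                                                 ~~~~~~~~~^^^^^^^^^^^^^^^^^^^^^^^^^^^^
    return _nx.concatenate(arrs, 0, dtype=dtype, casting=casting)
           ~~~~~~~~~~~~~~~^^^^^^^^^^^^^^^^^^^^^^^^^^^^^^^^^^^^^^^
ValueError: need at least one array to concatenate
```

View pics/b1.png

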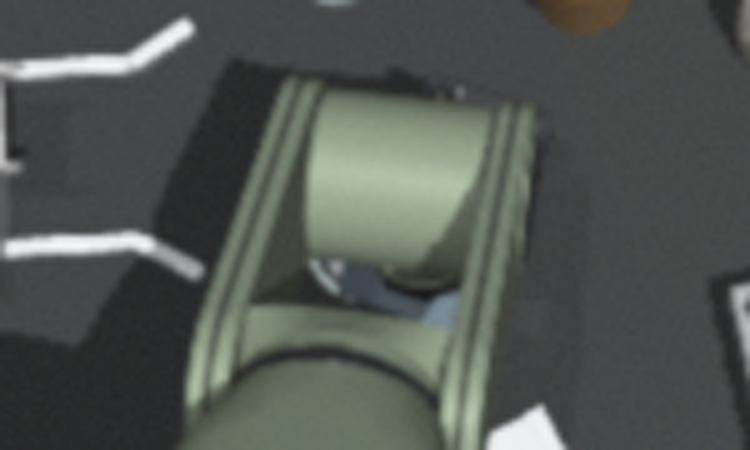

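The arm hides the beaker in the top view; only an arc of rim shows at (320,270). I'll track it with the wrist camera instead.

```bash
cat > wb.py <<'E'
from h import *
# beaker rim centre from the wrist view (circle on z=85 plane)
def wb(save=None):
    f=grab('wrist');g=cv2.cvtColor(f['pixels'],cv2.COLOR_RGB2GRAY)
    c=cv2.HoughCircles(cv2.medianBlur(g[:330],3),cv2.HOUGH_GRADIENT_ALT,1.5,30,param1=150,param2=.6,minRadius=35,maxRadius=110)
    if save: cv2.imwrite(save,f['pixels'][...,::-1])
    c=[] if c is None else c[0]
    for u,v,r in c:
        q=np.array([wray(f,u+r*np.cos(a),v+r*np.sin(a),85) for a in np.arange(0,6.28,.3)])[:,:2]
        k=np.linalg.lstsq(np.c_[2*q,np.ones(len(q))],(q**2).sum(1),rcond=None)[0];R=np.sqrt(k[2]+k[0]**2+k[1]**2)
        print('circ',np.round([u,v,r],1),'->',k[:2].round(1),'R',R.round(1))
    s=env.state();a=np.radians(s['ee_rot'][2]);x,y=s['ee_pos'][:2];print('t',s['time_s'],'tcp',s['ee_pos'].round(1),'yaw',s['ee_rot'][2].round(2),'F',s['force'].round(1),'pred',np.round([x+44.3*np.cos(a),y+44.3*np.sin(a)],1))
E
python3 -c "
from wb import *
wb('pics/w2.png')"
```

```text
circ [252.  180.   99.3] -> [513.6  -2.4] R 43.6
t 3.4167 tcp [497.7 -47.3  33.5] yaw 70.22 F [0.6 0.  0.2] pred [512.7  -5.6]
```

View pics/w2.png

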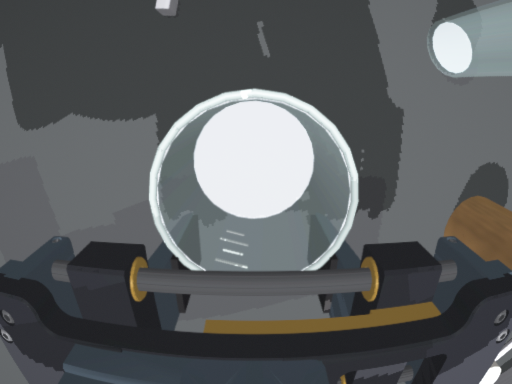

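The beaker is nestled centrally between the fingers, rim centred about (254,187). Continuing the diagonal push.

>>> send_rows([
  [[0.1,0.04,0,0,0.77],[0.14,0.055,0,0,0.77],[0.145,0.06,0,0,0.77],[0.145,0.06,0,0,0.77],[0.145,0.06,0,0,0.77]],
])

```text
time_s: 3.83
ee_pos: [516.6, -25.9, 33.4]
ee_rot: [180.0, -0.0, 70.2]
force: [-1.0, -0.5, -0.4]
gripper_width: 70.6
gripper_force: 0.5
```

>>> send_rows([
  [[0.145,0.06,0,0,0.77],[0.145,0.06,0,0,0.77],[0.145,0.06,0,0,0.77],[0.145,0.06,0,0,0.77],[0.145,0.06,0,0,0.77]],
])

```text
time_s: 4.25
ee_pos: [537.6, -2.7, 33.5]
ee_rot: [180.0, 0.0, 70.2]
force: [-0.6, -0.3, -0.5]
gripper_width: 70.1
gripper_force: 0.4
```

>>> send_rows([
  [[0.145,0.06,0,0,0.77],[0.145,0.06,0,0,0.77],[0.13,0.05,0,0,0.77],[0.1,0.04,0,0,0.77],[0.05,0.02,0,0,0.77]],
])

```text
time_s: 4.67
ee_pos: [554.1, 15.6, 33.5]
ee_rot: [180.0, -0.0, 70.2]
force: [-0.8, -0.6, -0.7]
gripper_width: 70.0
gripper_force: 0.4
```

```bash
python3 - <<'E'
from wb import *
from plan import plan
wb('pics/w3.png')
h=lambda B,a:(B[0]-46*np.cos(np.radians(a)),B[1]-46*np.sin(np.radians(a)))
X=lambda y:567.8-.053*(y-195)
s=env.state();e=[*s['ee_pos'],s['ee_rot'][2]]
for y,a,n in((80,75,3),(105,84,4),(130,93,5),(180,93,8)): e=plan(*h((X(y),y),a),32,a,n,.77,e);print(y,np.round(e,1))
E
```

```text
circ [250.5 186.  100.8] -> [568.   57.6] R 44.7
circ [250.5 186.   89.2] -> [568.4  58.6] R 39.2
t 4.7167 tcp [554.2  15.6  33.6] yaw 70.21 F [ 0.4  0.2 -0.6] pred [569.2  57.3]
[[0.178,0.005,0.013,-0.232,0.77],[0.178,0.01,0.013,-0.233,0.77],[0.178,0.014,0.013,-0.232,0.77]]
80 [562.   35.6  32.   75. ]
[[0.152,-0.003,0.0,-0.327,0.77],[0.152,0.002,0.0,-0.327,0.77],[0.152,0.009,0.0,-0.328,0.77],[0.152,0.014,0.0,-0.327,0.77]]
105 [567.8  59.2  32.   84. ]
[[0.127,0.016,0.0,-0.262,0.77],[0.126,0.02,0.0,-0.262,0.77],[0.125,0.025,0.0,-0.262,0.77],[0.124,0.028,0.0,-0.262,0.77],[0.124,0.032,0.0,-0.261,0.77]]
130 [573.6  84.1  32.   93. ]
[[0.156,-0.0,0.0,-0.0,0.77],[0.156,-0.0,0.0,-0.0,0.77],[0.157,-0.0,0.0,-0.0,0.77],[0.156,-0.0,0.0,-0.0,0.77],[0.157,-0.0,0.0,-0.0,0.77]]
[[0.156,-0.0,0.0,-0.0,0.77],[0.157,-0.0,0.0,-0.0,0.77],[0.156,-0.001,0.0,-0.0,0.77]]
180 [571. 134.  32.  93.]
```

>>> send_rows([
  [[0.12,0.01,0,-0.15,0.77],[0.16,0.01,0,-0.2,0.77],[0.17,0.01,0,-0.22,0.77],[0.15,0.005,0,-0.25,0.77],[0.15,0.005,0,-0.3,0.77]],
])

```text
time_s: 5.13
ee_pos: [564.3, 43.9, 33.6]
ee_rot: [180.0, -0.0, 78.1]
force: [1.0, -0.8, -0.4]
gripper_width: 70.1
gripper_force: 0.5
```

>>> send_rows([
  [[0.14,0.01,0,-0.3,0.77],[0.14,0.01,0,-0.3,0.77],[0.13,0.015,0,-0.3,0.77],[0.13,0.02,0,-0.28,0.77],[0.1,0.02,0,-0.24,0.77]],
])

```text
time_s: 5.55
ee_pos: [570.9, 68.9, 33.6]
ee_rot: [180.0, -0.0, 87.8]
force: [0.8, -0.8, -0.1]
gripper_width: 70.4
gripper_force: 0.5
```

```bash
python3 - <<'E'
from wb import *
from plan import plan
wb('pics/w4.png')
h=lambda B,a:(B[0]-46*np.cos(np.radians(a)),B[1]-46*np.sin(np.radians(a)))
X=lambda y:567.8-.053*(y-195)
s=env.state();e=[*s['ee_pos'],s['ee_rot'][2]]
for y,a,n in((130,93,5),(185,93,10)): e=plan(*h((X(y),y),a),33,a,n,.77,e);print(y,np.round(e,1))
E
```

```text
circ [249.  187.5 101.9] -> [570.3 112.3] R 45.4
circ [249.  187.5  90.6] -> [570.4 113.4] R 39.9
t 5.6 tcp [571.   69.5  33.6] yaw 87.89 F [-0.8  0.2  0.6] pred [572.6 113.8]
[[0.073,0.011,0.003,-0.149,0.77],[0.073,0.012,0.003,-0.149,0.77],[0.073,0.013,0.003,-0.148,0.77],[0.073,0.014,0.003,-0.149,0.77],[0.072,0.016,0.002,-0.148,0.77]]
130 [573.7  84.1  33.   93. ]
[[0.138,-0.0,0.0,-0.0,0.77],[0.138,-0.0,0.0,-0.0,0.77],[0.138,-0.0,0.0,-0.0,0.77],[0.138,-0.0,0.0,-0.0,0.77],[0.138,-0.0,0.0,-0.0,0.77]]
[[0.137,-0.0,0.0,-0.0,0.77],[0.138,-0.0,0.0,-0.0,0.77],[0.137,-0.0,0.0,-0.0,0.77],[0.138,-0.0,0.0,-0.0,0.77],[0.137,-0.001,0.0,-0.0,0.77]]
185 [570.7 139.1  33.   93. ]
```

View pics/w4.png

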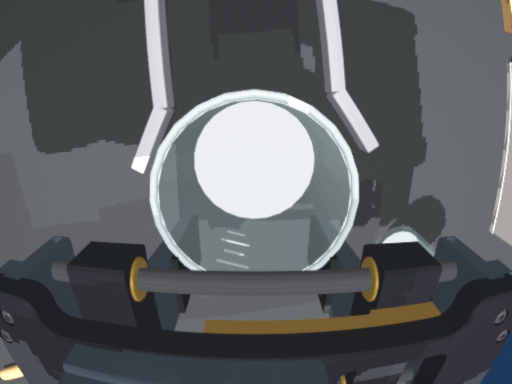

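The beaker is central between the flared rail ends: left kink at (170,106), right kink at (333,95). I'll check the bay axis against these, since they should be at station (±52,-40).

```bash
python3 - <<'E'
from h import *
f=load('wrist')
for z in (0,18):
  for p in [(172,105),(332,95),(168,40),(326,40),(150,168),(362,153)]: print(z,p,wray(f,*p,z).round(1))
E
```

```text
0 (172, 105) [517.6 153.5   0. ]
0 (332, 95) [628.1 156.2   0. ]
0 (168, 40) [516.9 200.    0. ]
0 (326, 40) [625.  195.1   0. ]
0 (150, 168) [496.7 109.6   0. ]
0 (362, 153) [651.1 115.    0. ]
18 (172, 105) [522.6 153.4  18. ]
18 (332, 95) [623.3 155.8  18. ]
18 (168, 40) [522.  195.8  18. ]
18 (326, 40) [620.5 191.3  18. ]
18 (150, 168) [503.6 113.4  18. ]
18 (362, 153) [644.3 118.3  18. ]
```

>>> send_rows([
  [[0.05,0.01,0,-0.15,0.77],[0.07,0.01,0,-0.15,0.77],[0.07,0.01,0,-0.15,0.77],[0.07,0.015,0,-0.15,0.77],[0.07,0.015,0,-0.14,0.77]],
])

```text
time_s: 6.02
ee_pos: [573.1, 81.5, 33.5]
ee_rot: [-180.0, 0.0, 92.8]
force: [0.6, -1.4, 1.0]
gripper_width: 70.0
gripper_force: 0.5
```

>>> send_rows([
  [[0.1,0,0,0,0.77],[0.14,0,0,0,0.77],[0.15,0,0,0,0.77],[0.15,0,0,0,0.77],[0.15,0,0,0,0.77]],
])

```text
time_s: 6.43
ee_pos: [571.6, 109.6, 33.5]
ee_rot: [-180.0, 0.0, 92.7]
force: [0.0, -0.6, 0.5]
gripper_width: 70.2
gripper_force: 0.6
```

>>> send_rows([
  [[0.15,0,0,0,0.77],[0.15,0,0,0,0.77],[0.15,0,0,0,0.77],[0.1,0,0,0,0.77],[0.04,0,0,0,0.77]],
])

```text
time_s: 6.85
ee_pos: [570.6, 133.3, 33.5]
ee_rot: [180.0, 0.0, 92.8]
force: [-0.7, -1.6, -0.2]
gripper_width: 70.4
gripper_force: 0.6
```

```bash
python3 -c "
from wb import *
wb('pics/w5.png')"
```

```text
circ [253.5 181.5  99.6] -> [568.1 179.7] R 43.8
t 6.9 tcp [570.5 133.3  33.5] yaw 92.77 F [0.2 0.1 0.1] pred [568.4 177.5]
```

View pics/w5.png

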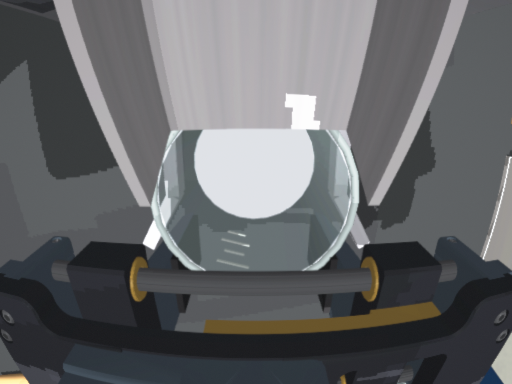

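```bash
python3 - <<'E'
from h import *
f=load('wrist');print('cam',f['cam_to_world'].round(2).tolist())
P=cloud(load('top'))
for u in range(104,138,4): print(u,P[142,u].round(0),P[147,u].round(0))
E
```

```text
cam [[1.0, 0.05, 0.01, 566.42], [0.05, -0.95, -0.3, 216.63], [0.0, 0.3, -0.95, 203.25], [0.0, 0.0, 0.0, 1.0]]
104 [565. 280. 180.] [551. 280. 180.]
108 [568. 275. 164.] [554. 274. 164.]
112 [569. 265. 160.] [555. 264. 162.]
116 [569. 254. 158.] [557. 257. 149.]
120 [572. 249. 142.] [557. 247. 146.]
124 [573. 239. 138.] [559. 238. 138.]
128 [574. 229. 133.] [559. 228. 134.]
132 [575. 220. 125.] [561. 220. 124.]
136 [577. 210. 118.] [561. 209. 121.]
```

>>> send_rows([
  [[0.05,0,0,0,0.77],[0.06,0,0,0,0.77],[0.06,0,0,0,0.77],[0.05,0,0,0,0.77],[0.03,0,0,0,0.77]],
])

```text
time_s: 7.32
ee_pos: [570.1, 142.7, 33.5]
ee_rot: [-180.0, 0.0, 92.7]
force: [0.7, -1.8, 0.1]
gripper_width: 70.1
gripper_force: 0.5
```

```bash
python3 - <<'E'
from wb import *
from beak import beak
wb('pics/w6.png')
s=grab('side');t=grab('top')
c=lambda f,u0,v0,w,h,W,H:cv2.resize(f['pixels'][v0:v0+h,u0:u0+w,::-1],(W,H),interpolation=cv2.INTER_CUBIC)
u,v=proj(t,(568,215,50)).astype(int);a,b=proj(s,(568,215,50)).astype(int);print(u,v,a,b)
cv2.imwrite('pics/ts.png',np.hstack([c(t,u-35,v-35,70,70,390,390),c(s,max(a-35,0),b-35,70,70,390,390)]))
E
```

```text
circ [ 90.  280.5  40.3] -> [478.8 131.2] R 28.9
t 7.3667 tcp [570.1 142.8  33.5] yaw 92.74 F [-0.9 -0.8 -0. ] pred [567.9 187.1]
140 148 120 255
```

View pics/ts.png

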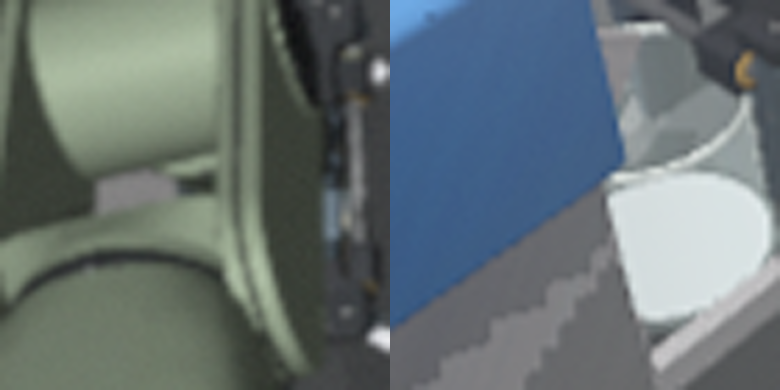

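The top view is blocked by the arm. The side crop shows the beaker upright behind the near rail, with the machine's corner hiding the stop. I'll make the last few mm in small steps on force.

>>> send_rows([
  [[0.025,0,0,0,0.77],[0.025,0,0,0,0.77],[0.025,0,0,0,0.77]],
])

```text
time_s: 7.72
ee_pos: [569.9, 145.4, 33.5]
ee_rot: [-180.0, 0.0, 92.7]
force: [0.0, -1.0, 0.7]
gripper_width: 70.3
gripper_force: 0.4
```

>>> send_rows([
  [[0.015,0,0,0,0.77],[0.015,0,0,0,0.77]],
])

```text
time_s: 7.88
ee_pos: [569.9, 146.7, 33.5]
ee_rot: [-180.0, 0.0, 92.7]
force: [0.1, -0.1, 0.4]
gripper_width: 70.2
gripper_force: 0.4
```

>>> send_rows([
  [[0.01,0,0,0,0.77]],
])

```text
time_s: 7.97
ee_pos: [569.9, 147.1, 33.5]
ee_rot: [-180.0, 0.0, 92.7]
force: [0.6, -0.8, -0.1]
gripper_width: 70.2
gripper_force: 0.4
```

>>> send_rows([
  [[0.01,0,0,0,0.77],[0.01,0,0,0,0.77]],
])

```text
time_s: 8.13
ee_pos: [569.8, 147.9, 33.5]
ee_rot: [-180.0, 0.0, 92.7]
force: [0.3, -0.8, -0.3]
gripper_width: 70.4
gripper_force: 0.4
```

>>> send_rows([
  [[0.01,0,0,0,0.77]],
])

```text
time_s: 8.22
ee_pos: [569.8, 148.3, 33.5]
ee_rot: [-180.0, 0.0, 92.7]
force: [-0.8, -0.7, 0.2]
gripper_width: 70.2
gripper_force: 0.4
```

>>> send_rows([
  [[0.01,0,0,0,0.77]],
])

```text
time_s: 8.3
ee_pos: [569.8, 148.7, 33.5]
ee_rot: [-180.0, 0.0, 92.7]
force: [0.2, -0.5, -0.9]
gripper_width: 70.2
gripper_force: 0.4
```

>>> send_rows([
  [[0.008,0,0,0,0.77]],
])

```text
time_s: 8.38
ee_pos: [569.8, 149.0, 33.5]
ee_rot: [180.0, 0.0, 92.7]
force: [0.3, -1.3, -0.8]
gripper_width: 70.0
gripper_force: 0.4
```

>>> send_rows([
  [[0.008,0,0,0,0.77]],
])

```text
time_s: 8.47
ee_pos: [569.8, 149.3, 33.5]
ee_rot: [180.0, 0.0, 92.7]
force: [0.4, -0.9, 0.1]
gripper_width: 70.4
gripper_force: 0.4
```

>>> send_rows([
  [[0.008,0,0,0,0.77]],
])

```text
time_s: 8.55
ee_pos: [569.8, 149.7, 33.5]
ee_rot: [180.0, 0.0, 92.7]
force: [0.1, -1.2, -0.7]
gripper_width: 70.3
gripper_force: 0.4
```

>>> send_rows([
  [[0.008,0,0,0,0.77]],
])

```text
time_s: 8.63
ee_pos: [569.7, 150.0, 33.5]
ee_rot: [180.0, 0.0, 92.7]
force: [-0.5, -1.2, 0.5]
gripper_width: 70.1
gripper_force: 0.4
```

>>> send_rows([
  [[0.008,0,0,0,0.77]],
])

```text
time_s: 8.72
ee_pos: [569.7, 150.3, 33.5]
ee_rot: [-180.0, 0.0, 92.7]
force: [-0.2, -0.2, -0.1]
gripper_width: 70.4
gripper_force: 0.4
```

>>> send_rows([
  [[0.008,0,0,0,0.77]],
])

```text
time_s: 8.8
ee_pos: [569.7, 150.6, 33.5]
ee_rot: [180.0, 0.0, 92.7]
force: [-0.0, -1.3, -0.4]
gripper_width: 70.7
gripper_force: 0.4
```

>>> send_rows([
  [[0.008,0,0,0,0.77]],
])

```text
time_s: 8.88
ee_pos: [569.7, 151.0, 33.5]
ee_rot: [180.0, 0.0, 92.7]
force: [0.5, -0.9, 0.6]
gripper_width: 70.3
gripper_force: 0.4
```

```bash
python3 - <<'E'
from h import *
s=env.state();print(s['ee_pos'],s['force'],s['gripper_force'])
w=grab('wrist');d=grab('side')
c=d['pixels'][195:275,105:185,::-1];a=w['pixels'][60:310,120:390,::-1]
cv2.imwrite('pics/w7.png',np.hstack([cv2.resize(a,(432,400)),cv2.resize(c,(360,400),interpolation=cv2.INTER_CUBIC)]))
E
```

```text
[569.70369527 150.96118571  33.54298868] [ 0.4562287  -0.88186176  0.5630794 ] 0.38202685536816716
```

View pics/w7.png

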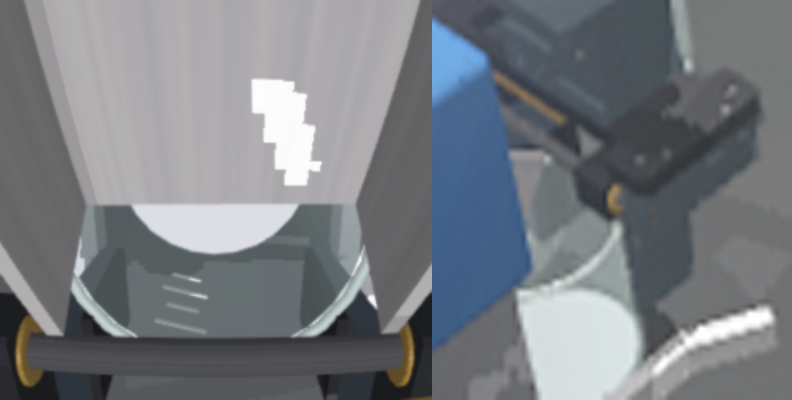

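The wrist view shows the chute lip over the far part of the beaker with the beaker centred under it. The side view shows it upright. There's no rise in pad force yet, so I'll keep creeping.

>>> send_rows([
  [[0.008,0,0,0,0.77]],
])

```text
time_s: 9.07
ee_pos: [569.7, 151.2, 33.5]
ee_rot: [-180.0, 0.0, 92.7]
force: [-0.2, -0.6, -0.2]
gripper_width: 70.2
gripper_force: 0.4
```

>>> send_rows([
  [[0.008,0,0,0,0.77]],
])

```text
time_s: 9.15
ee_pos: [569.7, 151.6, 33.5]
ee_rot: [180.0, 0.0, 92.7]
force: [0.1, -1.3, -0.8]
gripper_width: 70.4
gripper_force: 0.4
```

>>> send_rows([
  [[0.008,0,0,0,0.77]],
])

```text
time_s: 9.23
ee_pos: [569.7, 151.8, 33.5]
ee_rot: [180.0, 0.0, 92.7]
force: [0.7, -2.4, 0.4]
gripper_width: 69.7
gripper_force: 0.8
```

```bash
python3 - <<'E'
from h import *
f=load('wrist')
g=f['pixels'].astype(int)
# chute lip edge in three columns, z=115
for u in (215,255,300):
    col=g[170:200,u].mean(-1);v=170+np.argmin(np.diff(col));print('lip',u,v,wray(f,u,v,115).round(1))
q=np.array([wray(f,*p,85)[:2] for p in [(165,238),(182,257),(201,270),(349,229),(307,269)]])
from scipy.optimize import least_squares
print('rim',least_squares(lambda c:np.hypot(*(q-c).T)-45,[569,196]).x, 'tcp was 150.96')
E
```

```text
lip 215 172 [554.8 212.4 115. ]
lip 255 173 [567.1 212.7 115. ]
lip 300 175 [581.  212.7 115. ]
rim [567.62292172 195.74093038] tcp was 150.96
```

>>> send_rows([
  [[0,0,0,0,0.77]],
])

```text
time_s: 9.32
ee_pos: [569.6, 151.7, 33.5]
ee_rot: [180.0, 0.0, 92.7]
force: [0.6, -1.7, -0.6]
gripper_width: 70.1
gripper_force: 0.7
```

>>> send_rows([
  [[0.004,0,0,0,0.77]],
])

```text
time_s: 9.4
ee_pos: [569.7, 151.8, 33.6]
ee_rot: [180.0, 0.0, 92.7]
force: [0.3, -2.8, 0.2]
gripper_width: 70.6
gripper_force: 1.0
```

The force rises without any motion, so the beaker is against the stop at under 3 N. Backing straight out.

>>> send_rows([
  [[-0.05,0,0,0,0.77],[-0.2,0,0,0,0.77],[-0.5,0,0,0,0.77],[-0.8,0,0,0,0.77],[-0.9,0,0,0,0.77]],
])

```text
time_s: 9.82
ee_pos: [574.4, 53.9, 33.6]
ee_rot: [180.0, -0.0, 92.9]
force: [-0.3, -0.1, 0.0]
gripper_width: 70.2
gripper_force: 0.0
```

>>> send_rows([
  [[-0.5,0,-0.3,0,0.77],[-0.2,0,-0.8,0,0.77],[0,0,-0.9,0,0.77],[0,0,-0.9,0,0.77],[0,0,-0.9,0,0.77]],
])

```text
time_s: 10.23
ee_pos: [575.2, 25.4, 187.1]
ee_rot: [-180.0, -0.0, 92.7]
force: [1.3, -0.1, -0.2]
gripper_width: 70.2
gripper_force: 0.0
```

```bash
python3 - <<'E'
from plan import *
s=env.state();print(s['ee_pos'],s['ee_rot'],s['force'])
# hover with the camera (83 mm ahead along tool x) over the dial and yaw 3
e=plan(350,-307,185,3,13,1.0);print(e)
E
```

```text
[575.24438246  25.37801344 187.13141178] [-1.79986075e+02 -1.86241280e-02  9.26728467e+01] [ 1.34436756 -0.11466184 -0.18054429]
[[-0.618,-0.462,0.004,1.003,1.0],[-0.669,-0.385,0.004,1.003,1.0],[-0.711,-0.302,0.004,1.003,1.0],[-0.742,-0.214,0.004,1.003,1.0],[-0.762,-0.124,0.004,1.003,1.0]]
[[-0.772,-0.031,0.004,1.003,1.0],[-0.77,0.062,0.004,1.003,1.0],[-0.757,0.154,0.004,1.004,1.0],[-0.733,0.243,0.004,1.003,1.0],[-0.698,0.33,0.004,1.004,1.0]]
[[-0.653,0.411,0.004,1.003,1.0],[-0.6,0.486,0.005,1.004,1.0],[-0.536,0.555,0.004,1.003,1.0]]
[np.float64(350.00767289509673), np.float64(-306.98984327560885), np.float64(185.01141177738407), np.float64(3.002659969571754)]
```

>>> send_rows([
  [[-0.62,-0.46,0,0.99,0.5],[-0.67,-0.38,0,0.99,0.5],[-0.71,-0.3,0,0.99,0.5],[-0.74,-0.21,0,0.99,0.5],[-0.76,-0.12,0,0.99,0.5]],
])

```text
time_s: 10.65
ee_pos: [489.1, -103.2, 185.7]
ee_rot: [180.0, -0.0, 58.4]
force: [0.8, 0.0, 0.0]
gripper_width: 45.5
gripper_force: 0.0
```

>>> send_rows([
  [[-0.77,-0.03,0,0.99,0.5],[-0.77,0.06,0,0.99,0.5],[-0.76,0.15,0,0.99,0.5],[-0.73,0.24,0,0.99,0.5],[-0.7,0.33,0,0.99,0.5]],
])

```text
time_s: 11.07
ee_pos: [403.8, -232.0, 185.7]
ee_rot: [180.0, -0.0, 24.3]
force: [0.4, -0.2, -0.2]
gripper_width: 45.4
gripper_force: 0.0
```

>>> send_rows([
  [[-0.65,0.41,0,0.99,0.5],[-0.6,0.49,0,0.99,0.5],[-0.54,0.55,0,0.99,0.5],[0,0,0,0,0.5],[0,0,0,0,0.5]],
])

```text
time_s: 11.48
ee_pos: [353.5, -309.3, 185.6]
ee_rot: [-180.0, -0.0, 4.1]
force: [-0.2, 0.2, -0.4]
gripper_width: 45.5
gripper_force: 0.0
```

```bash
cat > dial.py <<'E'
from h import *
# wrist view: white tooth, bright pointer line, black bar on top of the dial
def blobs(f,lo,z,c=(422,-304),R=75,amin=4):
    g=f['pixels'].min(-1);out=[]
    n,l,st,ce=cv2.connectedComponentsWithStats((g>lo).astype(np.uint8))
    for i in range(1,n):
        if not amin<=st[i,4]<1500: continue
        p=wray(f,*ce[i],z);d=p[:2]-c
        if np.hypot(*d)<R:
            q=np.argwhere(l==i)[:,::-1];w=np.array([wray(f,*x,z)[:2] for x in q])-c;r=np.hypot(*w.T)
            out.append((st[i,4],ce[i].round(1),p.round(1),'ang',np.degrees(np.arctan2(d[1],d[0])).round(1),'r',r.min().round(1),r.max().round(1)))
    return out
if __name__=='__main__':
    f=grab('wrist');s=env.state();print(s['ee_pos'],s['ee_rot'],s['time_s'])
    for lo in(170,200,225):
        print(lo,*blobs(f,lo,62),sep='\n ')
    # dark disc + bar outline
    g=f['pixels'].max(-1);m=((g<60)).astype(np.uint8);n,l,st,ce=cv2.connectedComponentsWithStats(m)
    for i in range(1,n):
        if 150<st[i,4]<20000:
            p=wray(f,*ce[i],70)
            if np.hypot(*(p[:2]-(422,-304)))<70: print('dark',st[i],ce[i].round(1),p.round(1))
    cv2.imwrite('pics/d0.png',f['pixels'][...,::-1])
E
python3 dial.py
```

```text
[ 354.0072007  -308.3970973   185.52350705] [-1.79967804e+02 -2.26763974e-02  4.20775042e+00] 11.5333
170
 (np.int32(1410), array([268.2,  96.9]), array([ 443.3, -317.9,   62. ]), 'ang', np.float64(-33.1), 'r', np.float64(32.0), np.float64(47.2))
 (np.int32(15), array([205.1,  82.7]), array([ 453.9, -255.5,   62. ]), 'ang', np.float64(56.7), 'r', np.float64(54.9), np.float64(61.6))
 (np.int32(13), array([197.6,  96. ]), array([ 440.3, -248.8,   62. ]), 'ang', np.float64(71.6), 'r', np.float64(54.6), np.float64(61.0))
 (np.int32(19), array([194.6, 110.9]), array([ 425.3, -246.6,   62. ]), 'ang', np.float64(86.7), 'r', np.float64(54.1), np.float64(61.2))
 (np.int32(56), array([222. , 131.4]), array([ 406.2, -275. ,   62. ]), 'ang', np.float64(118.5), 'r', np.float64(31.0), np.float64(36.6))
 (np.int32(56), array([252.5, 135.5]), array([ 404.1, -305.4,   62. ]), 'ang', np.float64(-175.5), 'r', np.float64(4.6), np.float64(31.6))
 (np.int32(16), array([195.1, 126.1]), array([ 410.2, -247.7,   62. ]), 'ang', np.float64(101.8), 'r', np.float64(54.4), np.float64(60.8))
 (np.int32(174), array
[... 2128 characters left out ...]
 62. ]), 'ang', np.float64(114.2), 'r', np.float64(31.5), np.float64(33.7))
 (np.int32(15), array([205. , 153.8]), array([ 382.6, -258.9,   62. ]), 'ang', np.float64(131.2), 'r', np.float64(55.5), np.float64(63.0))
 (np.int32(26), array([218.5, 163.2]), array([ 373.7, -273.1,   62. ]), 'ang', np.float64(147.3), 'r', np.float64(53.1), np.float64(61.2))
 (np.int32(27), array([231.9, 170.1]), array([ 367.4, -287. ,   62. ]), 'ang', np.float64(162.7), 'r', np.float64(53.3), np.float64(61.3))
 (np.int32(35), array([245.9, 173.4]), array([ 365. , -301.5,   62. ]), 'ang', np.float64(177.4), 'r', np.float64(53.4), np.float64(60.9))
dark [ 223   86   61   65 2642] [253.8 117.7] [ 422.3 -305.4   70. ]
```

```bash
python3 - <<'E'
from h import *
def line(pts):
    l=cv2.fitLine(pts[:,:2].astype(np.float32),2,0,.01,.01).ravel();return np.degrees(np.arctan2(l[1],l[0])).round(1),pts.mean(0)[:2].round(1),(pts@np.array([l[0],l[1],0])).ptp() if 0 else np.ptp(pts[:,0]).round(1)
f=load('wrist');g=f['pixels'].min(-1)
for thr in(130,150,170):
    n,l,st,ce=cv2.connectedComponentsWithStats((g>thr).astype(np.uint8))
    for u,v,z in((252,135,93),(256,158,62)):
        i=l[v-2:v+3,u-2:u+3].max();q=np.argwhere(l==i)[:,::-1];
        if i and len(q)<500: print(thr,z,len(q),q.min(0),q.max(0),line(np.array([wray(f,*x,z) for x in q])))
print(np.array2string(g[150:166,244:268],max_line_width=200))
t=load('top')
T=env and None
E
```

```text
130 93 190 [251 122] [264 162] (np.float32(12.6), array([ 399. , -307.4]), np.float64(35.8))
130 62 190 [251 122] [264 162] (np.float32(12.6), array([ 394.4, -307.7]), np.float64(40.0))
150 93 86 [251 122] [253 150] (np.float32(4.2), array([ 407.3, -304.9]), np.float64(25.1))
150 62 66 [251 152] [264 162] (np.float32(67.9), array([ 381.4, -310.3]), np.float64(9.9))
170 93 56 [252 122] [253 149] (np.float32(4.1), array([ 407.6, -305.3]), np.float64(24.2))
170 62 51 [252 152] [263 162] (np.float32(64.2), array([ 381.3, -311. ]), np.float64(9.8))
[[ 91  58  45  43  41  42  74 144 169 165 108  49  38  41  42  50  69 108 124 127 127 128 128 128]
 [111  95  87  85  84  71  65 123 146 143  94  61  77  85  86  92 104 121 127 127 128 127 128 128]
 [122 120 119 119 118  96  83 154 185 182 121  85 109 122 123 123 125 127 128 127 127 127 127 128]
 [123 123 123 123 121  98  85 157 190 186 122  88 114 125 127 128 127 128 127 127 126 127 126 127]
 [122 122 123 123 120  98  85 158 190 185 123  91 115 126 126 128 128 128 128 126 126 126 126 126]
 [122 123 123 123 121  98  85 161 191 184 122  90 116 1
[... 334 characters left out ...]
6 126]
 [124 124 124 125 122 108 103 165 189 190 164 173 196 219 225 226 224 223 221 201 152 128 124 123]
 [122 123 124 124 124 119 120 151 169 198 205 217 220 225 228 227 212 197 192 192 150 119 111 111]
 [106 112 116 120 122 122 122 126 134 170 185 189 198 219 224 220 175 138 127 134 121 108 113 119]
 [ 80  87  92  98 101 102 106 107 107 115 120 122 138 170 181 175 137 112 112 118 120 126 135 140]
 [ 73  72  72  71  74  77  80  81  84 106 115 117 120 126 128 127 122 123 136 140 139 142 144 144]
 [ 76  75  75  75  76  74  73  74  81 120 135 138 138 139 139 140 140 142 152 148 145 145 144 144]
 [ 76  75  78  96  94  82  76  78  86 125 140 141 143 143 144 144 144 145 151 148 143 143 142 145]]
```

The numbers agree across views:
- The tooth is at 128.4°, radius 44–65.
- The pointer and bar are at 184°.
- The axis is at (422,-304).

The turn is therefore about 55.7° clockwise. The yaw already matches the bar, so next I'll move over the dial and down.

```bash
python3 - <<'E'
from plan import *
f=load('wrist');print('tip',wray(f,252.3,160,62),'disc/bar top z93',wray(f,252.3,122,93))
e=plan(422,-304,160,4.1,4,.5);e=plan(422,-304,68,4.1,4,.5,e);print(e)
E
```

```text
tip [ 379.33263827 -306.94608618   62.        ] disc/bar top z93 [ 419.5943746 -304.260431    93.       ]
[[0.426,0.004,0.16,0.004,0.5],[0.426,0.003,0.159,0.004,0.5],[0.426,0.004,0.16,0.004,0.5],[0.425,0.003,0.159,0.004,0.5]]
[[0.0,-0.0,0.575,-0.0,0.5],[0.0,-0.0,0.575,-0.0,0.5],[0.0,-0.0,0.575,-0.0,0.5],[0.0,-0.0,0.575,-0.0,0.5]]
[np.float64(421.98786256729), np.float64(-304.00632748905383), np.float64(68.0035070548746), np.float64(4.097742520752433)]
```

>>> send_rows([
  [[0.43,0,0.16,0,0.5],[0.43,0,0.16,0,0.5],[0.43,0,0.16,0,0.5],[0.42,0,0.16,0,0.5],[0,0,0,0,0.5]],
])

```text
time_s: 11.95
ee_pos: [425.9, -301.6, 158.4]
ee_rot: [-179.9, -0.0, 4.5]
force: [-0.1, 0.1, -0.0]
gripper_width: 45.0
gripper_force: 0.0
```

```bash
python3 - <<'E'
from plan import *
s=env.state();print(s['ee_pos'],s['ee_rot']);plan(422,-304,68.5,4.1,5,.5)
E
```

```text
[ 425.8702908  -301.64932092  158.35001498] [-1.79925216e+02 -1.44466616e-02  4.49694989e+00]
[[-0.02,0.01,0.449,0.012,0.5],[-0.02,0.01,0.449,0.011,0.5],[-0.02,0.01,0.449,0.012,0.5],[-0.02,0.011,0.45,0.011,0.5],[-0.021,0.01,0.449,0.012,0.5]]
```

>>> send_rows([
  [[-0.02,0.01,0.44,0.01,0.5],[-0.02,0.01,0.44,0.01,0.5],[-0.02,0.01,0.44,0.01,0.5],[-0.01,0.01,0.4,0.01,0.5],[0,0,0,0,0.5]],
])

```text
time_s: 12.37
ee_pos: [418.3, -302.7, 88.3]
ee_rot: [-179.7, 0.3, 4.1]
force: [-0.2, -0.0, -0.2]
gripper_width: 45.3
gripper_force: 0.0
```

>>> send_rows([
  [[0,0,0,0,0.5],[0,0,0,0,0.5]],
])

```text
time_s: 12.53
ee_pos: [420.7, -305.0, 92.0]
ee_rot: [179.9, -0.1, 4.0]
force: [0.7, -0.4, 0.5]
gripper_width: 45.8
gripper_force: 0.0
```

>>> send_rows([
  [[0.02,-0.01,0.2,0,0.5],[0.01,-0.01,0.2,0,0.5],[0,0,0.18,0,0.5],[0,0,0,0,0.5],[0,0,0,0,0.5]],
])

```text
time_s: 12.95
ee_pos: [420.7, -303.9, 67.4]
ee_rot: [-180.0, 0.1, 4.0]
force: [-0.1, -0.4, -0.4]
gripper_width: 45.6
gripper_force: 0.0
```

>>> send_rows([
  [[0,0,0,0,0.2],[0,0,0,0,0.15],[0,0,0,0,0.1],[0,0,0,0,0.1],[0,0,0,0,0.1]],
], squeeze=15)

```text
time_s: 13.37
ee_pos: [421.0, -303.5, 68.1]
ee_rot: [-179.9, 0.0, 3.9]
force: [2.1, 0.6, 5.0]
gripper_width: 16.0
gripper_force: 15.0
```

Gripped, opening 16.0 mm as the bar should be. Turning 55.5° clockwise, which is 8.07 units.

>>> send_rows([
  [[0,0,0,0.2,0.1],[0,0,0,0.4,0.1],[0,0,0,0.5,0.1],[0,0,0,0.5,0.1],[0,0,0,0.5,0.1]],
])

```text
time_s: 13.78
ee_pos: [421.0, -303.3, 68.1]
ee_rot: [-179.9, 0.0, -10.7]
force: [0.3, 4.3, 3.0]
gripper_width: 16.0
gripper_force: 15.0
```

>>> send_rows([
  [[0,0,0,0.5,0.1],[0,0,0,0.5,0.1],[0,0,0,0.5,0.1],[0,0,0,0.5,0.1],[0,0,0,0.5,0.1]],
])

```text
time_s: 14.2
ee_pos: [421.1, -303.0, 68.2]
ee_rot: [-179.9, 0.0, -27.9]
force: [1.2, 5.3, 2.6]
gripper_width: 16.0
gripper_force: 15.0
```

>>> send_rows([
  [[0,0,0,0.5,0.1],[0,0,0,0.5,0.1],[0,0,0,0.5,0.1],[0,0,0,0.5,0.1],[0,0,0,0.5,0.1]],
])

```text
time_s: 14.62
ee_pos: [421.3, -302.8, 68.2]
ee_rot: [-179.9, 0.1, -45.1]
force: [0.7, 5.0, 3.3]
gripper_width: 16.0
gripper_force: 15.0
```

>>> send_rows([
  [[0,0,0,0.4,0.1],[0,0,0,0.3,0.1],[0,0,0,0.2,0.1],[0,0,0,0,0.1],[0,0,0,0,0.1]],
])

```text
time_s: 15.03
ee_pos: [421.4, -302.7, 68.2]
ee_rot: [-179.9, 0.1, -51.1]
force: [1.3, 5.2, 2.2]
gripper_width: 15.8
gripper_force: 15.0
```

>>> send_rows([
  [[0,0,0,0.07,0.1],[0,0,0,0,0.1]],
])

```text
time_s: 15.2
ee_pos: [421.4, -302.7, 68.2]
ee_rot: [-179.9, 0.1, -51.6]
force: [1.5, 5.3, 2.5]
gripper_width: 15.8
gripper_force: 15.0
```

>>> send_rows([
  [[0,0,0,0,0.3],[0,0,0,0,0.4],[0,0,0,0,0.5],[0,0,0,0,0.5]],
])

```text
time_s: 15.53
ee_pos: [421.0, -304.4, 67.9]
ee_rot: [180.0, -0.0, -51.5]
force: [-0.2, 0.1, 1.2]
gripper_width: 39.6
gripper_force: 0.0
```

>>> send_rows([
  [[0,0,-0.3,0,0.5],[0,0,-0.7,0,0.5],[0,0,-0.9,0,0.5],[0,0,-0.9,0,0.5],[0,0,-0.3,0,0.5]],
])

```text
time_s: 15.95
ee_pos: [423.1, -305.9, 197.2]
ee_rot: [-179.9, -0.5, -51.5]
force: [0.4, -0.2, -0.1]
gripper_width: 45.9
gripper_force: 0.0
```

>>> send_rows([
  [[-0.5,0,0,0,0.5],[-0.8,0,0,0,0.5],[-0.6,0,0,0,0.5],[0,0,0,0,0.5],[0,0,0,0,0.5]],
])

```text
time_s: 16.37
ee_pos: [373.4, -244.3, 192.3]
ee_rot: [-180.0, -0.1, -51.5]
force: [0.4, 0.2, 1.0]
gripper_width: 46.0
gripper_force: 0.0
```

```bash
python3 - <<'E'
from dial import *
f=grab('wrist');s=env.state();print(s['ee_pos'],s['ee_rot'],s['time_s'],s['force'])
for lo in(130,150,170,200): print(lo,*[b for b in blobs(f,lo,62,c=(421.6,-303.5),amin=12)],sep='\n ')
cv2.imwrite('pics/d1.png',f['pixels'][...,::-1])
E
```

```text
[ 374.18056109 -245.10695576  192.35596703] [-1.79989871e+02 -1.12819952e-01 -5.15055396e+01] 16.4167 [ 0.405978   -0.65118379  0.09693331]
130
 (np.int32(20), array([241.9, 164.6]), array([ 395.5, -253.4,   62. ]), 'ang', np.float64(117.5), 'r', np.float64(52.8), np.float64(60.3))
150
170
200
 (np.int32(12), array([228.3, 158. ]), array([ 410.7, -250.1,   62. ]), 'ang', np.float64(101.5), 'r', np.float64(52.3), np.float64(57.0))
```

```bash
python3 - <<'E'
from h import *
f=load('wrist');g=f['pixels'].min(-1).astype(int)
# rectify by calibrated rays: world polar samples at z=62 about axis; radius vs angle
T=f['cam_to_world'];K=f['intrinsics']
def pj(p):
    c=T[:3,:3].T@(np.array(p)-T[:3,3]);th=np.arctan2(np.hypot(c[0],c[1]),c[2]);ph=np.arctan2(c[1],c[0]);return K[0,2]+K[0,0]*th*np.cos(ph),K[1,2]+K[1,1]*th*np.sin(ph)
ang=np.arange(114,146,2)
print('      ',*ang)
for z,rs in((93,(10,15,20,25)),(62,(34,37,40,43,46,50,55,60,64,68))):
    for r in rs:
        o=[]
        for a in ang:
            u,v=pj((421.6+r*np.cos(np.radians(a)),-303.8+r*np.sin(np.radians(a)),z));o.append(int(cv2.getRectSubPix(f['pixels'].min(-1),(1,1),(u,v))[0,0]))
        print(z,r,*o)
E
```

```text
114 116 118 120 122 124 126 128 130 132 134 136 138 140 142 144
93 10 110 139 179 220 251 252 254 255 254 253 242 232 205 161 117 96
93 15 60 65 93 138 196 251 254 255 254 243 227 163 104 79 64 62
93 20 54 55 57 68 128 209 252 255 254 233 168 97 63 61 60 59
93 25 48 53 54 57 82 163 251 255 251 215 102 62 60 59 56 48
62 34 211 209 197 157 116 121 246 254 239 174 178 207 210 210 209 211
62 37 211 208 177 134 114 118 240 254 237 160 191 210 211 210 210 210
62 40 211 210 198 167 137 122 225 254 233 145 193 210 209 209 209 210
62 43 206 202 167 142 172 228 241 245 241 232 217 208 208 207 202 207
62 46 125 120 107 80 136 252 255 255 255 248 161 114 128 122 117 123
62 50 107 84 86 81 89 176 195 193 190 161 94 114 133 136 138 140
62 55 116 138 151 118 118 157 187 187 186 184 156 200 209 208 207 208
62 60 116 123 138 117 116 148 186 186 186 163 140 200 209 209 209 209
62 64 110 114 115 115 114 136 171 174 174 136 149 204 208 209 210 210
62 68 48 52 59 75 95 103 109 112 114 118 192 206 205 207 208 207
```

The pointer is centred at 128.2° and the tooth at 128.5°, so they're aligned. One last numeric check of the beaker and bystanders from above.

```bash
python3 - <<'E'
from h import *
from scipy.optimize import least_squares
t0=load('top') ; f=grab('top');g=f['pixels'].min(-1).astype(int)
# near rim arc: along rays from guessed centre, brightest sample at z=85 for -y half
q=[]
for a in range(215,330,5):
    r=np.arange(36,52,.5);v=[g[tuple(proj(f,(568+k*np.cos(np.radians(a)),195+k*np.sin(np.radians(a)),85)).round().astype(int)[::-1])] for k in r]
    i=int(np.argmax(v));q.append((r[i],v[i]))
    
q=np.array(q);a=np.radians(np.arange(215,330,5));w=np.c_[568+q[:,0]*np.cos(a),195+q[:,0]*np.sin(a)]
print(q.tolist());k=q[:,1]>130
print(least_squares(lambda c:np.hypot(*(w[k]-c).T)-43.5,[568,195],loss='soft_l1').x)
P=cloud(f)
for n,p,z in(('core',(680,-130),100),('jar',(650,-250),85)):
    m=(abs(P[...,2]-z)<12)&(np.hypot(P[...,0]-p[0],P[...,1]-p[1])<90);print(n,m.sum(),np.nanmedian(P[m],0).round(0))
s=env.state();print(s['time_s'],s['force'].round(1),s['gripper_force'])
E
```

```text
[[43.0, 217.0], [44.0, 213.0], [44.0, 219.0], [44.5, 218.0], [45.5, 220.0], [43.0, 219.0], [44.5, 209.0], [42.5, 208.0], [41.5, 219.0], [46.5, 218.0], [43.0, 209.0], [43.0, 207.0], [43.0, 211.0], [43.5, 219.0], [44.5, 219.0], [42.5, 218.0], [40.5, 211.0], [42.5, 208.0], [41.0, 202.0], [44.0, 200.0], [43.0, 202.0], [43.0, 202.0], [50.0, 235.0]]
[567.39257871 195.24398827]
core 158 [ 685. -131.   99.]
jar 279 [ 648. -262.   85.]
16.4667 [-0.3  0.2 -0.9] 0.0
```

The beaker is at (567.4,195.2) and the station origin at about (567.8,195), so it's at the stop. Handing in.

```bash
python3 -c "
from workcell import env
print(env.job_done())"
```

```text
the job is handed in; nothing more can be done
None
```

The job is handed in: the beaker was slid against the stop with about 3 N or less, then the dial was turned about 55° clockwise until its pointer was within about 0.5° of the set-point tooth, with nothing else on the bench touched.

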